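Hold a reference cuvette in the photometer beam

TASK

Set up the open photometer: take the orange filter from its stand, push it fully down into the filter slot in front of the lamp and let go of it. Then take the green cuvette out of its rack, the fingers touching only its two white frosted faces and never its clear green windows, and hold it upright and centred in the light path, midway between the filter slot and the detector, windows facing the lamp and the detector. Finish while still holding it there in mid-air, touching nothing else; leave the amber cuvette and everything else on the table alone.

Things in the scene. Friction and masses are not known exactly. Their poses are not given: they have to be found in the camera images.
- filter_center (a point): centre (half-way up) of the orange filter: upright black frame 48 mm wide (its x), 8 thick (y), 56 tall with a round orange glass, and on top a centred yellow grip tab 24 wide (x), 8 thick, 32 tall; 88 mm tall in all: the foot is 44 mm below this point, the tab 12 to 44 mm above it. z up. About 50 g, same from both sides. Starts upright in the stand
- filter: the same filter, origin at the centre of its foot
- stand: low white block 80 x 44 x 24 mm, fixed to the table, with a slot 18 mm deep (floor 6 mm above the table) in which the filter starts; origin at the centre of its underside, slot along its x
- bench: photometer, fixed, on a dark base plate 130 (x) x 400 (y) x 14 mm, origin under its centre. Its y is the beam axis: blue detector box at y -200 to -100 mm, its black lens tube to -90; sample gap; grey filter slot holder 50 to 75; lamp tube and white lamp box 78 to 197. Both boxes 135 mm high. Yellow lines on the plate cross under the middle of the gap
- filter_seat (a point): centre of the filter slot's floor, 82 mm above the table; axes as the bench (x along the slot's 52 mm width, y along its 12 mm thickness and the beam, z up). Open on top; 41 mm deep below a 45 degree flared mouth, whose rim is 45 mm above this floor. The seated filter (x along x, either way round) has its centre 44 mm above this point. Fingers on the tab's 24 mm width clear the lamp
- beam_mid (a point): point in the light path where the centre of the cuvette must be held: on the beam axis, 110 mm above the table, midway between filter slot and detector tube; axes as the bench (y along the beam, x across, z up)
- cuvette_center (a point): centre (half-way up) of the green cuvette, a solid green glass block 60 mm tall, 35 mm from window to window (its x), 24 mm between frosted faces (its y), z up, about 115 g. Its +x and -x faces are the clear green windows, its +y and -y faces the white frosted ones (32 mm wide, full height). Starts upright in either pocket of the rack, centre 36 mm above the table
- cuvette: the same green cuvette, origin at the centre of its foot
- rack: grey cuvette rack 150 (x) x 60 (y) x 24 mm, fixed to the table, origin at the centre of its underside; two pockets 18 mm deep at x = -37 and +37 mm hold the cuvettes with their x along the rack's x and 2 mm of play all round
- amber_center (a point): centre (half-way up) of the amber cuvette, same shape as the green one, in the rack's other pocket; leave it
- red_bottle: clear glass bottle with red cap, 68 mm across, 160 mm tall, origin under its centre; leave it
- yellow_bottle: white bottle with yellow label, 64 mm across, 140 mm tall, origin under its centre; leave it
- tip_box: blue pipette-tip box with clear cover, 85 x 120 x 75 mm, origin under its centre; leave it
- beaker: glass beaker, 70 mm across, 90 mm tall, origin under its centre; leave it

How it is judged:
By the outcome, as a careful person would: the job done as asked, in the order asked, and still so for the second after the job is handed in, while the arm keeps its last pose, push and grip.
It also fails if it takes over 64 s, if anything falls off the work surface, if the arm or the gripper's body presses on something with over 40 N, if the wrist force passes 120 N, or if a joint passes its speed limit or range.

ROBOT

A 7-joint arm with a two-finger parallel gripper is mounted at the origin on the work surface. World frame = base frame: x ahead of the robot, y to its left, z up, the work surface at z = 0. Lengths are in mm, angles in rad, forces in N, time in s.
With the tool pointing down it reaches from about 400 to 875 mm from the base axis. Payload 4.4 kg.
Tool frame: the origin (TCP) lies at the centre of the arm's flange, where the gripper is bolted on; the fingertips stand 173 mm ahead of it and the grasp point (between the pads) lies 155 mm ahead of it; z points along the fingers, y is the direction in which the jaws open and shut (so a half turn about z gives the same grasp; the last joint's range is limited). The gripper opens to 85 mm and grips with 20 to 120 N. Pads are 22 mm wide; open, the fingers measure 114 mm over their backs; the gripper's body (76 mm by 85 mm) begins 54 mm behind the grasp point. The pads swing forward as they close: fully open they stand 13 mm farther back than shut.
Start: joints at [1.141, 0.628, 0.038, 1.517, -0.027, 0.996, -0.02], TCP at [231.31, -607.463, 404.713] pointing down, gripper open.
Joint ranges: [-3.06, 3.06], [-0.37, 2.12], [-1.25, 1.32], [0.18, 2.47], [-1.1, 4.24], [0.23, 1.98], [-2.94, 2.94]. Speed limits (rad/s): [2.57, 2.57, 3.14, 3.14, 3.14, 3.14, 3.14].

INTERFACE

Orientations are given as [roll, pitch, yaw] about the fixed x, y, z axes, in that order (R = Rz(yaw) Ry(pitch) Rx(roll)).
In Python, from cell import * gives the robot as it stands. The module is installed in compiled form; this text tells all that it offers.
- The arm moves only by the shell command python3 -m jog 'ROWS'. ROWS is JSON, one flat list of numbers, 5 for each row, row after row: the shift along the tool's x, y, z in mm, then the turn about the tool's z in degrees, then the finger opening in mm, from 0 to 85.4. A call has 1 to 20 rows; each row is the pose to reach, as a shift and turn from the pose commanded when the call began, along the tool's axes at that moment; what a row does not reach only later rows make up. A row lasts 1/12 s, in which the tool goes at most 41.7 mm and 7.16 degrees, less where a joint would pass 70% of its speed; a pose out of reach is approached as far as the arm can. A call with a gripper value outside its range is refused whole. The fingers move at their own pace and stop on an object; the grip force is fixed at half the most. Time passes only in rows, so rows that repeat a pose let the fingers close. It gives the time, the measured TCP pose, the force and the opening at its end, in the units of the state.
- read_state(): the state, without advancing time (a new reading comes with each control period).
- get_image(name): name is "scene" or "top" or "wrist"; returns (picture, depth): 420x560x3 uint8, blue, green, red; 420x560 float32, mm along the optical axis (not along the pixel's ray), 0 where there is no reading.
- camera_params(name): a dict with "K" (3x3 intrinsics, pixels), "T" (4x4, takes a point from camera to world coordinates). Camera axes: x right, y up, looking along -z (the intrinsics and any distortion apply to the point x, -y, -z); pixel columns grow to the right and rows downward; lengths in mm; the calibration is good to about 2 mm. A picture is of the moment at which its call begins: read the wrist's pose just before it. camera_params takes no time and is no camera call; for the wrist camera it gives the pose at the moment of the call.
- finish_job(): hands the job in, once; it reports no verdict.
The state is a dict: "clock": time; "qpos": joint angles; "qd": joint speeds; "tau": joint torques, N m; "eef_pos": TCP position; "tool_rot": TCP orientation; "force": force on the tool from outside, world axes, zero at the start; "torque": the same for the moment, N m; "width": finger opening in mm.
Only numpy, scipy, OpenCV 4.12 (cv2) and the standard library are available. Lean on these libraries where they do the work, as an engineer would, in place of code of your own. Each camera call takes 0.05 s, during which the arm holds its last target.

## Working session

There is one attempt and no reset: what is moved stays moved. The work goes in short steps, Python scripts to look and compute and a shell command to move; the robot and the scene stay as the last step left them, time stands still between calls to the robot, and variables do not carry over. Pictures are saved under pics/ and viewed, and the job is handed in when it is done.

```bash
mkdir -p pics; ls; python3 - <<'E'
from cell import *
import cv2
s=read_state();print({k:s[k] for k in ('clock','eef_pos','tool_rot','force','width')})
for n in ("scene","top","wrist"):
    im,d=get_image(n);cv2.imwrite(f"pics/{n}0.png",im)
    p=camera_params(n);print(n,p)
    import numpy as np;np.savez(f"pics/{n}0.npz",im=im,d=d,K=p["K"],T=p["T"])
E
```

```text
pics
{'clock': 0.0, 'eef_pos': array([ 231.21206305, -607.1628283 ,  403.77605093]), 'tool_rot': array([-3.13965911e+00,  9.31522863e-06,  3.63785443e-01]), 'force': array([ 0.37167985, -0.30771619, -0.7326253 ]), 'width': 85.41092814942482}
scene {'K': array([[436.19270233,   0.        , 278.7102855 ],
       [  0.        , 436.19270233, 207.96628582],
       [  0.        ,   0.        ,   1.        ]]), 'T': array([[ 6.02836643e-01, -5.00819997e-01,  6.21101693e-01,
         1.37549359e+03],
       [ 7.97709831e-01,  3.93661575e-01, -4.56825558e-01,
        -5.92081754e+02],
       [-1.57164956e-02,  7.70850112e-01,  6.36822657e-01,
         9.36326994e+02],
       [ 0.00000000e+00,  0.00000000e+00,  0.00000000e+00,
         1.00000000e+00]])}
top {'K': array([[442.28858947,   0.        , 278.76684469],
       [  0.        , 442.28858947, 212.79187938],
       [  0.        ,   0.        ,   1.        ]]), 'T': array([[ 2.71572851e-02,  9.97018305e-01, -7.22286790e-02,
         4.59675565e+02],
       [-9.99622459e-01,  2.67843634e-02, -6.12681199e-03,
         1.13470262e+01],
       [-4.17394452e-03,  7.23677972e-02,  9.97369280e-01,
         1.67846924e+03],
       [ 0.00000000e+00,  0.00000000e+00,  0.00000000e+00,
         1.00000000e+00]])}
wrist {'K': array([[316.43367731,   0.        , 280.70569457],
       [  0.        , 316.43367731, 203.2812789 ],
       [  0.        ,   0.        ,   1.        ]]), 'T': array([[ 3.56677492e-01,  8.85167542e-01,  2.98763433e-01,
         3.07935037e+02],
       [-9.34227210e-01,  3.38230556e-01,  1.13223723e-01,
        -5.78391883e+02],
       [-8.28957435e-04, -3.19497282e-01,  9.47586830e-01,
         3.73570565e+02],
       [ 0.00000000e+00,  0.00000000e+00,  0.00000000e+00,
         1.00000000e+00]])}
```

View pics/scene0.png

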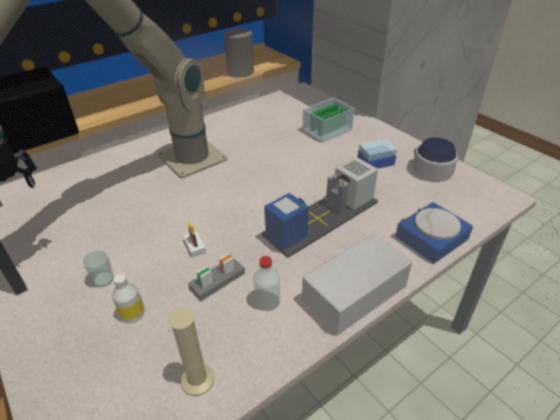

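View pics/top0.png

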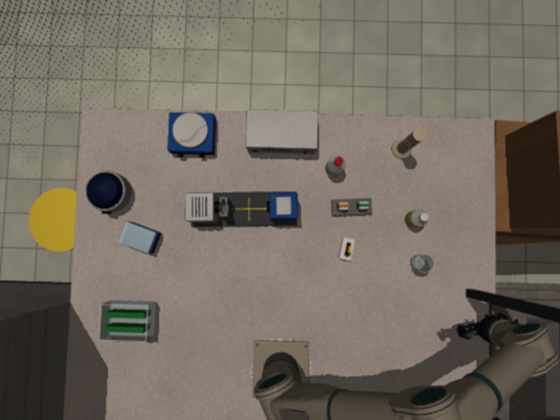

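View pics/wrist0.png

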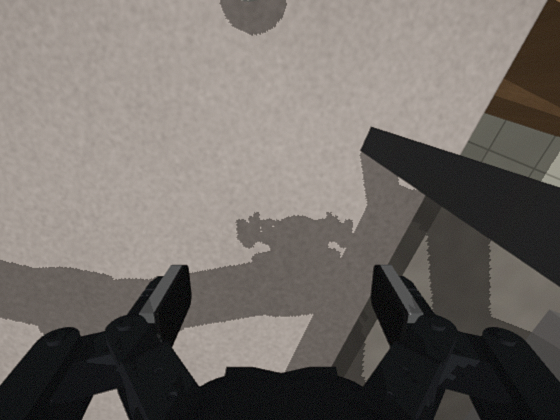

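The scene picture shows the filter stand (195,240), rack with green (205,275) and amber (227,263) cuvettes, and the bench with its detector (287,220) and lamp (355,183). In the top picture, the stand is at (347,249), green at (364,206), amber at (343,206) and the yellow cross at (249,209). The wrist camera sees only bare table. Next I'll take rough measurements from the top view.

```bash
cat > h.py <<'E'
import numpy as np, cv2
def load(n):
    z=np.load(f"pics/{n}.npz");return z['im'],z['d'],z['K'],z['T']
def ray(uv,K,T):
    uv=np.atleast_2d(np.asarray(uv,float))
    d=np.c_[(uv[:,0]-K[0,2])/K[0,0],-(uv[:,1]-K[1,2])/K[1,1],-np.ones(len(uv))]
    return d@T[:3,:3].T, T[:3,3]
def onz(uv,z,K,T):
    d,o=ray(uv,K,T);s=(z-o[2])/d[:,2];return o+d*s[:,None]
def cloud(d,K,T):
    v,u=np.mgrid[:d.shape[0],:d.shape[1]]
    r,o=ray(np.c_[u.ravel(),v.ravel()],K,T)
    return (o+r*d.ravel()[:,None]).reshape(*d.shape,3)
def proj(P,K,T):
    c=(np.atleast_2d(P)-T[:3,3])@T[:3,:3]
    return np.c_[K[0,0]*c[:,0]/-c[:,2]+K[0,2],K[1,1]*-c[:,1]/-c[:,2]+K[1,2]]
def snap(tag,n="wrist"):
    from cell import camera_params,get_image,read_state
    s=read_state();p=camera_params(n);im,d=get_image(n)
    cv2.imwrite(f"pics/{tag}.png",im);np.savez(f"pics/{tag}.npz",im=im,d=d,K=p["K"],T=p["T"],pos=s['eef_pos'],rot=s['tool_rot'])
    print('clock',s['clock'],'pos',s['eef_pos'].round(1),'rot',s['tool_rot'].round(4),'f',s['force'].round(1),'w',round(s['width'],1))
E
python3 - <<'E'
from h import *
im,d,K,T=load("top0")
cv2.imwrite("pics/topz.png",cv2.resize(im[110:290,170:450],None,fx=2.8,fy=2.8,interpolation=cv2.INTER_CUBIC))
P=cloud(d,K,T)
for n,(u,v) in dict(table=(300,280),lamp=(200,207),det=(284,206),cross=(249,209),plate=(265,215),green=(364,206),amber=(343,207),filt=(347,248),rackm=(353,208)).items(): print(n,P[v,u].round(1))
for z,n,(u,v) in [(14,'cross',(249,209)),(66,'green',(364,206)),(66,'amber',(343,206)),(80,'tab',(347,249))]: print(n,onz((u,v),z,K,T).round(1))
E
```

```text
table [329.8 -65.2  -1.6]
lamp [584.8 298.2 130.4]
det [595.9   3.1 134.1]
cross [591.9 134.7   9.7]
plate [570.4  73.2  15.6]
green [ 608.9 -288.    74.6]
amber [ 604.2 -213.2   64. ]
filt [ 454.9 -229.9   66.3]
rackm [ 604.5 -255.4   29.9]
cross [[591.5 134.3  14. ]]
green [[ 609.7 -289.6   66. ]]
amber [[ 607.7 -212.9   66. ]]
tab [[ 451.4 -227.9   80. ]]
```

View pics/topz.png

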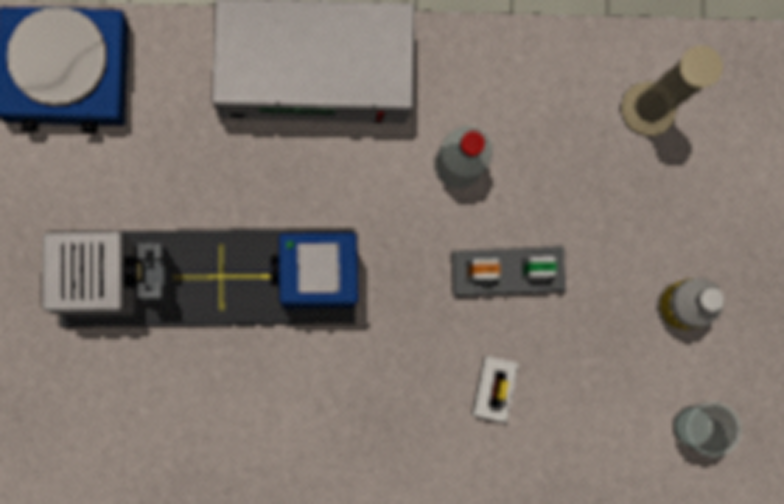

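Rough targets, all consistent with the sizes given: tab at about (451,-228), green cuvette at (609,-289), cross at (591,134). The bench is nearly aligned with the world axes. I'll move over the filter for a close view.

```bash
python3 -m jog '[85,-69,0,-15,85, 170,-138,0,-30,85, 255,-207,0,-45,85, 340,-276,0,-59,85, 340,-276,0,-59,85, 340,-276,0,-59,85, 340,-276,0,-59,85, 340,-276,0,-59,85, 340,-276,0,-59,85, 340,-276,0,-59,85, 340,-276,0,-59,85, 340,-276,0,-59,85, 340,-276,0,-59,85, 340,-276,0,-59,85, 340,-276,0,-59,85, 340,-276,0,-59,85]'
python3 -c "
from h import *
snap('w1')"
```

```text
clock: 1.48
eef_pos: [450.1, -230.0, 404.6]
tool_rot: [-3.141, 0.001, 1.391]
force: [-1.5, 0.3, -0.0]
width: 85.0
clock 1.4833 pos [ 450.1 -230.   404.6] rot [-3.1411e+00  5.0000e-04  1.3906e+00] f [-1.5  0.3 -0. ] w 85.0
```

View pics/w1.png

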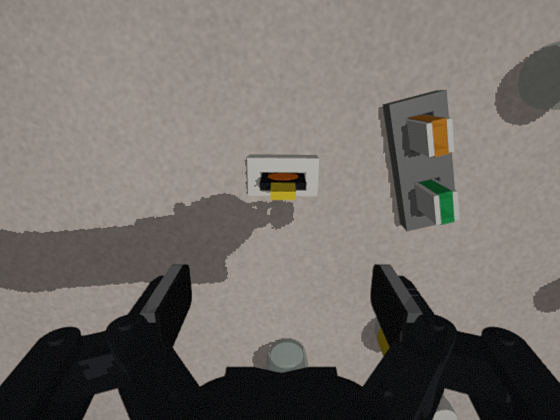

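The wrist picture shows the stand at (283,175), the yellow tab at (283,190), the amber cuvette at (430,135) and the green at (437,202). I'll measure these by ray casting.

```bash
python3 - <<'E'
from h import *
im,d,K,T=load("w1")
cv2.imwrite("pics/w1z.png",cv2.resize(im[80:240,230:470],None,fx=3.3,fy=3.3,interpolation=cv2.INTER_CUBIC))
hsv=cv2.cvtColor(im,cv2.COLOR_BGR2HSV)
def big(m,roi):
    k=np.zeros_like(m);u0,v0,u1,v1=roi;k[v0:v1,u0:u1]=m[v0:v1,u0:u1]
    cs,_=cv2.findContours(k,cv2.RETR_EXTERNAL,cv2.CHAIN_APPROX_NONE);return max(cs,key=cv2.contourArea)
def show(n,m,roi,z):
    c=big(m,roi);r=cv2.minAreaRect(c);b=cv2.boxPoints(r);p=onz(b,z,K,T)[:,:2]
    P=onz(c[:,0],z,K,T)[:,:2].astype(np.float32);R=cv2.minAreaRect(P)
    print(n,'px',np.array(r[0]).round(1),np.array(r[1]).round(1),'world rect',np.round(R[0],1),np.round(R[1],1),round(R[2],2))
y=cv2.inRange(hsv,(20,130,80),(35,255,255));show('tab',y,(240,150,330,210),94)
P=cloud(d,K,T);m=y[150:210,240:330]>0;print('tab depth',np.median(P[150:210,240:330][m],axis=0))
w=cv2.inRange(im,(170,170,170),(255,255,255));show('stand',w,(235,140,330,205),24)
dk=cv2.inRange(im,(0,0,0),(110,110,110));show('rack',dk,(375,80,470,240),24)
print('table z',np.median(P[100:140,250:330,2]), 'stand z',np.median(P[158:170,250:316,2]))
E
```

```text
tab px [282.5 191. ] [16. 25.] world rect [ 451.5 -231.4] [15.4 23.2] 79.75
tab depth [ 451.36430945 -232.97243806   93.23233871]
stand px [309.5 160. ] [ 2. 17.] world rect [ 484.1 -221.6] [ 2.3 19. ] 79.74
rack px [419.1 160.3] [136.   69.7] world rect [ 604.1 -249.6] [ 73.6 152. ] 4.22
table z 0.4969364052817582 stand z 24.531287150061445
```

View pics/w1z.png

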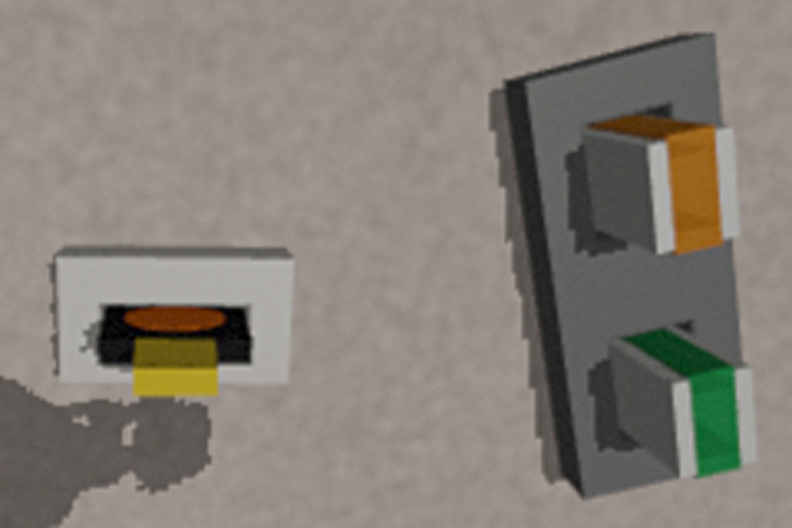

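```bash
python3 - <<'E'
from h import *
im,d,K,T=load("w1");z=np.load('pics/w1.npz')
f=lambda a:(np.array(a,float)+.5)/3.3-.5+np.array([230,80])
c=onz(f([(133,367),(217,367),(217,396),(133,396)]),94,K,T);print('tabtop',c.round(1).tolist(),c.mean(0))
s=onz(f([(57,255),(292,255),(290,382),(56,382)]),24,K,T);print('stand',s.round(1).tolist(),s.mean(0))
for q in (c,s): e=q[1]-q[0]; print(np.degrees(np.arctan2(e[1],e[0])),np.linalg.norm(e))
r=onz(f([(527,80),(582,497),(714,35)]),24,K,T);e=r[1]-r[0];print('rack',r.round(1).tolist(),np.degrees(np.arctan2(e[1],e[0])),np.linalg.norm(e),np.linalg.norm(r[2]-r[0]),(r[1]+r[2])/2)
# green top: white strips + green
g=onz(f([(677,380),(742,366),(756,465),(692,476)]),66,K,T);print('green',g.round(1).tolist(),g.mean(0))
yaw=1.3906;print('yaw deg',np.degrees(yaw))
tx=np.array([np.cos(yaw),np.sin(yaw)]);ty=np.array([np.sin(yaw),-np.cos(yaw)])
D=c.mean(0)[:2]-z['pos'][:2];print('tool dxy',D@tx,D@ty)
E
```

```text
tabtop [[440.1, -229.1, 94.0], [463.2, -233.3, 94.0], [461.8, -241.7, 94.0], [438.5, -237.5, 94.0]] [ 450.92024337 -235.39629255   94.        ]
stand [[416.2, -205.8, 24.0], [494.1, -219.9, 24.0], [487.1, -264.2, 24.0], [406.3, -249.5, 24.0]] [ 450.93602318 -234.83407762   24.        ]
-10.25559870688082 23.47275160419622
-10.261023917995022 79.24391206528745
rack [[576.0, -177.5, 24.0], [585.6, -326.5, 24.0], [635.1, -174.4, 24.0]] -86.33803465786235 149.34729496362718 59.098102245084924 [ 610.31345106 -250.46881372   24.        ]
green [[602.0, -271.0, 66.0], [621.8, -270.0, 66.0], [626.0, -304.0, 66.0], [605.9, -304.2, 66.0]] [ 613.91981735 -287.33480945   66.        ]
yaw deg 79.67551099089228
tool dxy -5.189167030151596 1.762454833280058
```

Tab and stand agree at (450.9,-235.1), yaw -10.3°, which already matches the tool to within 0.1°. I'll descend 166 and grip.

```bash
python3 -m jog '[-5.2,1.8,40,0,60, -5.2,1.8,80,0,60, -5.2,1.8,115,0,60, -5.2,1.8,140,0,60, -5.2,1.8,155,0,60, -5.2,1.8,162,0,60, -5.2,1.8,166,0,60, -5.2,1.8,166,0,60, -5.2,1.8,166,0,10, -5.2,1.8,166,0,10, -5.2,1.8,166,0,10, -5.2,1.8,166,0,10, -5.2,1.8,166,0,10, -5.2,1.8,166,0,10, -5.2,1.8,166,0,10, -5.2,1.8,166,0,10]'
python3 -c "
from h import *
snap('w2')"
```

```text
clock: 2.87
eef_pos: [452.1, -234.2, 239.8]
tool_rot: [3.14, 0.001, 1.393]
force: [-1.4, 0.3, 6.8]
width: 22.7
clock 2.8667 pos [ 452.1 -234.2  239.8] rot [3.1397e+00 7.0000e-04 1.3935e+00] f [-1.4  0.3  6.8] w 22.7
```

View pics/w2.png

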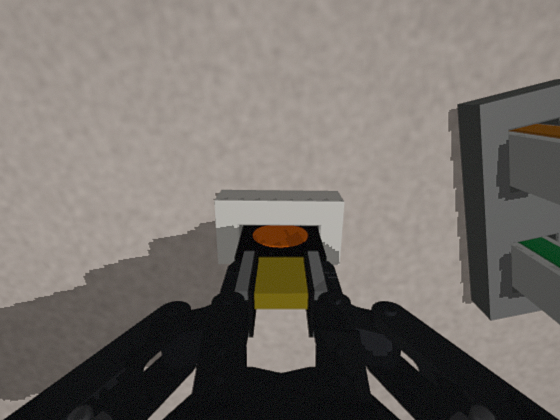

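The tab is held (opening 22.7, tab between the pads at (281,280)). I'll lift straight up, then carry it over toward the bench and look.

```bash
python3 -m jog '[0,0,-10,0,10, 0,0,-30,0,10, 0,0,-65,0,10, 0,0,-100,0,10, 0,0,-135,0,10, 0,0,-165,0,10, 0,0,-185,0,10, 0,0,-195,0,10, 0,0,-200,0,10, 0,0,-200,0,10]'
python3 - <<'E'
from cell import read_state
import numpy as np
s=read_state();y=s['tool_rot'][2];p=s['eef_pos'];print(p,s['width'],s['force'])
D=np.array([591,150])-p[:2];print(D@[np.cos(y),np.sin(y)],D@[np.sin(y),-np.cos(y)],90-np.degrees(y))
E
```

```text
clock: 3.75
eef_pos: [451.5, -234.0, 439.3]
tool_rot: [3.141, 0.0, 1.393]
force: [0.9, -0.1, 0.5]
width: 22.9
[ 451.53256845 -233.95130914  439.25568813] 22.87139757939808 [ 0.92429737 -0.12880597  0.45337568]
402.5336217141389 69.54463060466121 10.161099217446889
```

```bash
python3 -m jog '[15,3,0,0,10, 50,9,0,-1,10, 90,15,0,-2,10, 130,22,0,-3,10, 170,29,0,-5,10, 210,36,0,-6,10, 250,43,0,-7,10, 290,50,0,-8,10, 330,57,0,-9,10, 365,63,0,-10,10, 388,67,0,-10,10, 398,69,0,-10,10, 402,70,0,-10,10, 402,70,0,-10,10, 402,70,0,-10,10, 402,70,0,-10,10]'
python3 -c "
from h import *
snap('w3')"
```

```text
clock: 5.08
eef_pos: [591.4, 147.0, 438.4]
tool_rot: [-3.141, 0.002, 1.565]
force: [0.2, -0.2, -0.0]
width: 22.8
clock 5.0833 pos [591.4 147.  438.4] rot [-3.1407e+00  1.9000e-03  1.5651e+00] f [ 0.2 -0.2 -0. ] w 22.8
```

View pics/w3.png

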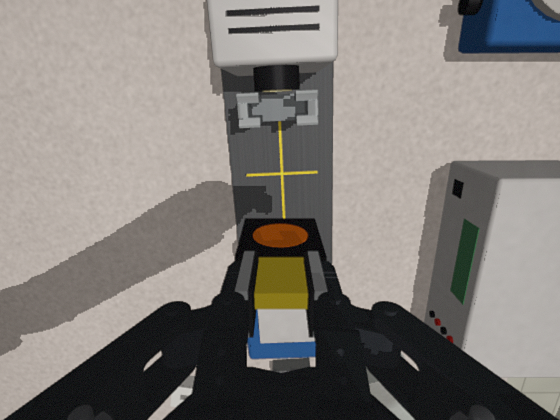

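```bash
python3 - <<'E'
from h import *
im,d,K,T=load("w3")
cv2.imwrite("pics/w3z.png",cv2.resize(im[60:190,215:345],None,fx=4.6,fy=4.6,interpolation=cv2.INTER_CUBIC))
cv2.imwrite("pics/w3t.png",cv2.resize(im[205:325,215:345],None,fx=4.6,fy=4.6,interpolation=cv2.INTER_CUBIC))
E
```

```text
(no output)
```

View pics/w3z.png

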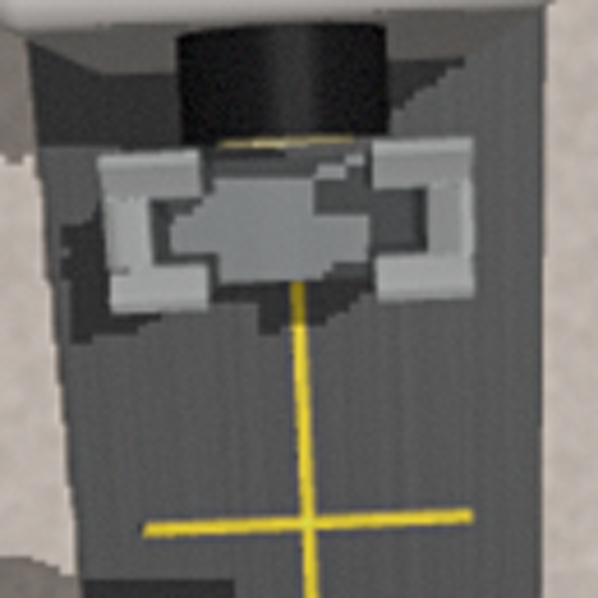

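View pics/w3t.png

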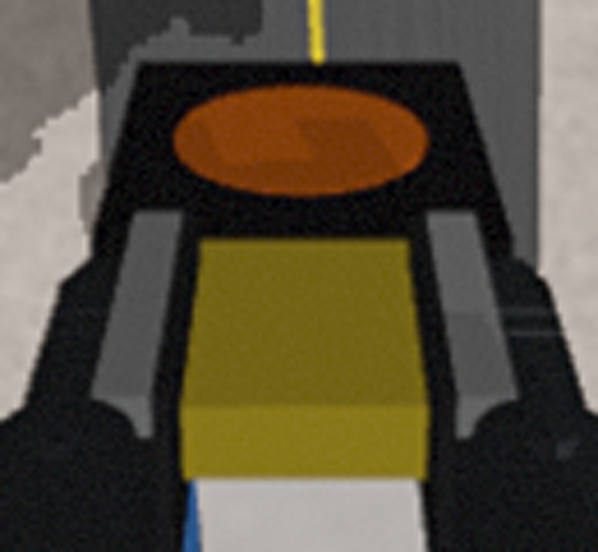

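```bash
python3 - <<'E'
from h import *
im,d,K,T=load("w3");z=np.load('pics/w3.npz');pos=z['pos']
f=lambda a:(np.array(a,float)+.5)/4.6-.5+np.array([215,60])
g=lambda a:(np.array(a,float)+.5)/4.6-.5+np.array([215,205])
A=lambda e:np.degrees(np.arctan2(e[1],e[0]))
c=onz(f([(308,522),(145,530),(472,516),(298,285)]),14,K,T)
print('cross',c.round(1).tolist());print('xdir',A(c[2]-c[1]),'ydir',A(c[3]-c[0])-90)
h=onz(f([(98,155),(473,138),(475,297),(112,312)]),127,K,T);print('holder',h.round(1).tolist(),h.mean(0).round(1))
print('xdir',A(h[1]-h[0]),A(h[2]-h[3]),np.linalg.norm(h[1]-h[0]),np.linalg.norm(h[3]-h[0]),np.linalg.norm(h[1]-h[2]))
P=cloud(d,K,T)
for u,v in [(98+25,230),(130,175),(160,290),(420,160),(420,285),(455,220)]:
    a=f((u,v)).round().astype(int);print((u,v),P[a[1],a[0]].round(1))
t=onz(g([(182,405),(428,405),(428,478),(182,478)]),pos[2]-145.8,K,T);print('tab',t.round(1).tolist(),t.mean(0).round(1),'xdir',A(t[1]-t[0]),A(t[2]-t[3]),np.linalg.norm(t[1]-t[0]),np.linalg.norm(t[3]-t[0]))
b=onz(g([(140,62),(460,62)]),pos[2]-145.8-88,K,T);print('foot far/near edge',b.round(1).tolist(),A(b[1]-b[0]),np.linalg.norm(b[1]-b[0]))
a=g((305,450)).astype(int);print('tab top depth',P[a[1],a[0]], 'tcp',pos, 'yaw',np.degrees(z['rot'][2]))
E
```

```text
cross [[592.0, 135.6, 14.0], [546.8, 133.5, 14.0], [637.3, 137.1, 14.0], [589.6, 199.3, 14.0]]
xdir 2.2541502007306806 ydir 2.138929651970443
holder [[554.0, 230.9, 127.0], [622.2, 233.5, 127.0], [623.5, 205.4, 127.0], [555.2, 202.9, 127.0]] [588.7 218.2 127. ]
xdir 2.1730586774326026 2.0407793842659507 68.28372794228407 27.974921667743835 28.133027510552132
(123, 230) [557.7 217.4 127.2]
(130, 175) [559.7 227.1 126.8]
(160, 290) [564.1 206.7 127.6]
(420, 160) [612.7 230.  127.5]
(420, 285) [613.1 207.3 128.4]
(455, 220) [619.7 219.6 127.6]
tab [[580.1, 149.4, 292.6], [602.8, 149.3, 292.6], [603.0, 141.3, 292.6], [579.8, 141.4, 292.6]] [591.4 145.4 292.6] xdir -0.21771808792743966 -0.2120980744909245 22.742386774869562 8.0374533897283
foot far/near edge [[566.7, 149.0, 204.6], [614.6, 148.8, 204.6]] -0.24152247920061318 47.93949630485416
tab top depth [591.05560173 145.1618227  293.18996082] tcp [591.42963814 147.04003881 438.3540389 ] yaw 89.67584091318446
```

Two independent estimates of the slot, from the cross and from the holder rim, agree at (588.8,218.1), bench yaw 2.15°. The held filter is at (591,145.3), yaw -0.2°. I'll move above the slot with the foot about 15 mm over the rim and check.

```bash
python3 -m jog '[15,-1,0,-1,10, 40,-2,0,-2,10, 60,-2.6,0,-2.4,10, 72.8,-2.6,10,-2.4,10, 72.8,-2.6,30,-2.4,10, 72.8,-2.6,50,-2.4,10, 72.8,-2.6,60,-2.4,10, 72.8,-2.6,62,-2.4,10, 72.8,-2.6,62,-2.4,10, 72.8,-2.6,62,-2.4,10, 72.8,-2.6,62,-2.4,10]'
python3 -c "
from h import *
snap('w4');snap('s4','scene')
im=load('w4')[0];cv2.imwrite('pics/w4z.png',cv2.resize(im[140:340,190:370],None,fx=3,fy=3,interpolation=cv2.INTER_CUBIC))
im=load('s4')[0];cv2.imwrite('pics/s4z.png',cv2.resize(im[120:260,240:400],None,fx=4,fy=4,interpolation=cv2.INTER_CUBIC))"
```

```text
clock: 6.05
eef_pos: [589.6, 222.2, 377.9]
tool_rot: [3.139, -0.001, 1.609]
force: [-0.5, -0.2, -0.3]
width: 22.7
clock 6.05 pos [589.6 222.2 377.9] rot [ 3.1395e+00 -8.0000e-04  1.6095e+00] f [-0.5 -0.2 -0.3] w 22.7
clock 6.1 pos [589.5 222.2 377.9] rot [ 3.1395e+00 -8.0000e-04  1.6095e+00] f [-0.7 -0.7 -0.7] w 22.7
```

View pics/w4z.png

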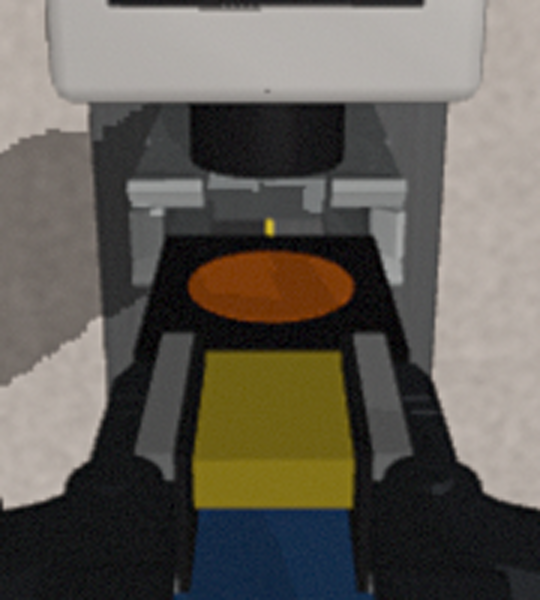

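View pics/s4z.png

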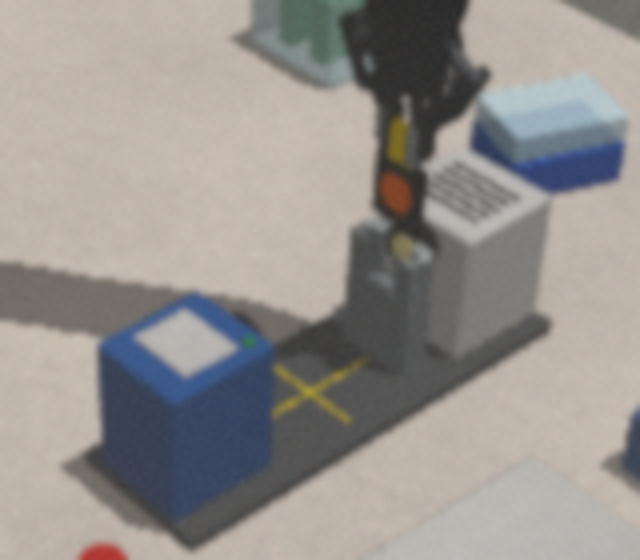

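```bash
python3 - <<'E'
from h import *
im,d,K,T=load("w4");z=np.load('pics/w4.npz');pos=z['pos']
g=lambda a:(np.array(a,float)+.5)/3-.5+np.array([190,140])
A=lambda e:np.degrees(np.arctan2(e[1],e[0]))
t=onz(g([(192,459),(355,459),(355,508),(193,508)]),pos[2]-145.8,K,T);print('tab',t.round(1).tolist(),t.mean(0).round(1),'xdir',A(t[1]-t[0]),np.linalg.norm(t[1]-t[0]),np.linalg.norm(t[3]-t[0]))
b=onz(g([(165,236),(376,236)]),pos[2]-145.8-88,K,T);print('foot +y edge',b.round(1).tolist(),b.mean(0),A(b[1]-b[0]),np.linalg.norm(b[1]-b[0]))
h=onz(g([(128,180),(407,180)]),127,K,T);print('rim +y edge',h.round(1).tolist(),h.mean(0).round(1),A(h[1]-h[0]),np.linalg.norm(h[1]-h[0]))
l=onz(g([(128,206),(405,206)]),127,K,T);print(l.round(1).tolist(),l.mean(0).round(1))
e=onz(g([(270,220),(270,234)]),14,K,T);print('line',e.round(1).tolist())
P=cloud(d,K,T);print([P[int(v),int(u)].round(1).tolist() for u,v in g([(165,185),(165,200),(150,240),(390,240),(272,485)])])
print(pos,np.degrees(z['rot']))
from cell import read_state
print(read_state()['eef_pos'])
E
```

```text
tab [[578.3, 224.6, 232.1], [601.4, 225.5, 232.1], [602.0, 217.2, 232.1], [578.6, 216.3, 232.1]] [590.1 220.9 232.1] xdir 2.2102432748272167 23.10473972260076 8.254412938302583
foot +y edge [[565.1, 223.6, 144.1], [613.6, 225.5, 144.1]] [589.36748088 224.56761599 144.12645256] 2.2364646844244613 48.478546825943596
rim +y edge [[554.3, 231.2, 127.0], [622.3, 233.8, 127.0]] [588.3 232.5 127. ] 2.242401084227673 68.12455660933398
[[554.2, 224.4, 127.0], [622.4, 227.1, 127.0]] [588.3 225.8 127. ]
line [[590.8, 180.2, 14.0], [591.0, 174.6, 14.0]]
[[562.8, 230.3, 126.6], [562.7, 226.1, 125.6], [559.0, 215.7, 125.7], [619.0, 218.1, 126.0], [589.7, 221.0, 232.3]]
[589.56762285 222.23688273 377.92645256] [ 1.79878611e+02 -4.66642378e-02  9.22164674e+01]
[589.41695457 222.21425484 377.81620755]
```

The filter is currently at y 220.7 and x 589.7, and the slot is at about (588.6,218.2). I'll correct by (-2.4,-1.2), enter the mouth and read the force.

```bash
python3 -m jog '[-2.4,-1.2,0,0,10, -2.4,-1.2,5,0,10, -2.4,-1.2,11,0,10, -2.4,-1.2,16,0,10, -2.4,-1.2,20,0,10, -2.4,-1.2,24,0,10, -2.4,-1.2,28,0,10, -2.4,-1.2,28,0,10, -2.4,-1.2,28,0,10]'
python3 -c "
from h import *
snap('w5')
im=load('w5')[0];cv2.imwrite('pics/w5z.png',cv2.resize(im[140:340,190:370],None,fx=3,fy=3,interpolation=cv2.INTER_CUBIC))"
```

```text
clock: 6.9
eef_pos: [588.0, 219.7, 348.4]
tool_rot: [-3.141, 0.0, 1.61]
force: [-0.6, 0.0, 0.6]
width: 22.7
clock 6.9 pos [588.  219.7 348.4] rot [-3.1410e+00  1.0000e-04  1.6099e+00] f [-0.6  0.   0.6] w 22.7
```

View pics/w5z.png

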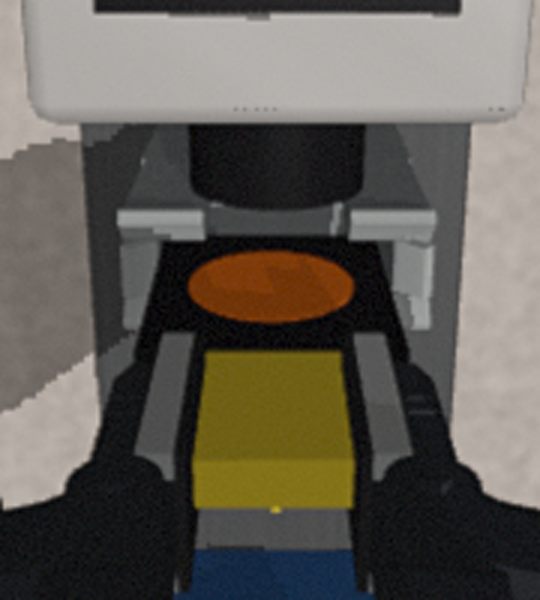

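There's no force and the foot sits below the rim, so it's in the slot. Continuing down.

```bash
python3 -m jog '[0,0,5,0,10, 0,0,10,0,10, 0,0,15,0,10, 0,0,20,0,10, 0,0,24,0,10, 0,0,28,0,10, 0,0,30,0,10, 0,0,30,0,10, 0,0,30,0,10]'; python3 -m jog '[0,0,1,0,10, 0,0,2,0,10, 0,0,3,0,10, 0,0,3,0,10, 0,0,3,0,10]'
```

```text
clock: 7.7
eef_pos: [588.0, 219.8, 318.6]
tool_rot: [-3.142, 0.0, 1.61]
force: [0.5, 0.5, -0.7]
width: 22.8
clock: 8.12
eef_pos: [588.1, 219.8, 316.0]
tool_rot: [3.141, -0.0, 1.61]
force: [0.4, 0.2, 0.6]
width: 22.6
```

```bash
python3 -m jog '[0,0,1,0,10, 0,0,2,0,10, 0,0,2,0,10, 0,0,2,0,10]';  python3 -m jog '[0,0,1,0,10, 0,0,2,0,10, 0,0,2,0,10, 0,0,2,0,10]'
```

```text
clock: 8.45
eef_pos: [588.0, 220.0, 315.8]
tool_rot: [3.14, -0.0, 1.61]
force: [-3.6, -1.2, 12.5]
width: 22.5
clock: 8.78
eef_pos: [587.8, 220.3, 315.7]
tool_rot: [3.139, -0.0, 1.61]
force: [-6.8, -2.0, 24.6]
width: 22.9
```

The floor is firm at TCP z 315.8, exactly as predicted. I'll relax the push, open and go up.

```bash
python3 -m jog '[0,0,-2,0,10, 0,0,-3.5,0,10, 0,0,-3.5,0,60, 0,0,-3.5,0,60, 0,0,-3.5,0,60, 0,0,-3.5,0,60, 0,0,-3.5,0,60, 0,0,-3.5,0,60, 0,0,-15,0,60, 0,0,-40,0,60, 0,0,-75,0,60, 0,0,-100,0,60, 0,0,-120,0,60, 0,0,-120,0,60, 0,0,-120,0,60]'
python3 -c "
from h import *
snap('w6');snap('s6','scene')
im=load('w6')[0];cv2.imwrite('pics/w6z.png',cv2.resize(im[100:300,190:370],None,fx=3,fy=3,interpolation=cv2.INTER_CUBIC))
im=load('s6')[0];cv2.imwrite('pics/s6z.png',cv2.resize(im[120:260,240:400],None,fx=4,fy=4,interpolation=cv2.INTER_CUBIC))"
```

```text
clock: 10.03
eef_pos: [588.1, 219.9, 433.8]
tool_rot: [3.138, -0.001, 1.61]
force: [-1.2, 0.0, -1.1]
width: 60.2
clock 10.0333 pos [588.1 219.9 433.8] rot [ 3.1383e+00 -1.1000e-03  1.6099e+00] f [-1.2  0.  -1.1] w 60.2
clock 10.0833 pos [587.8 219.6 432.2] rot [3.141  0.     1.6099] f [ 0.1  0.  -0.8] w 60.1
```

View pics/w6z.png

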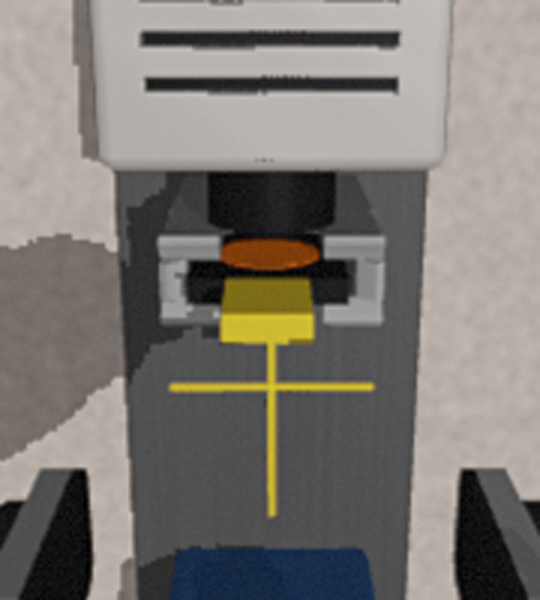

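View pics/s6z.png

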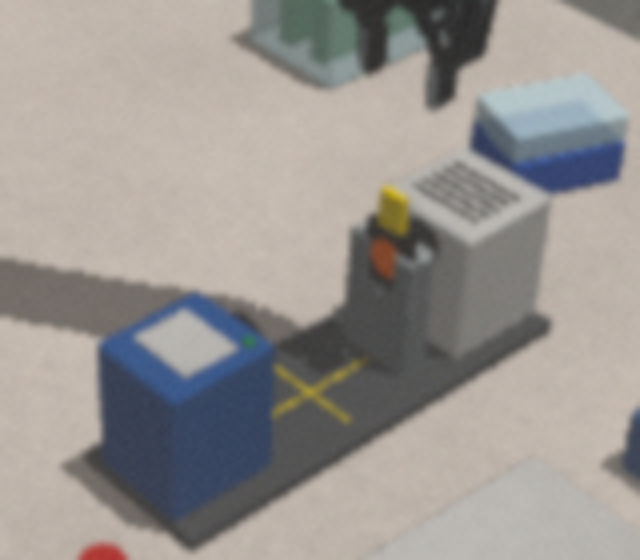

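The filter is seated and released: its tab stands at (267,325) in the zoom and the frame is in the slot. I'll check the depth and the cross, then move over the green cuvette.

```bash
python3 - <<'E'
from h import *
im,d,K,T=load("w6")
g=lambda a:(np.array(a,float)+.5)/3-.5+np.array([190,100])
P=cloud(d,K,T);i=g((267,328)).round().astype(int);print('tab top',P[i[1]-1:i[1]+2,i[0]-4:i[0]+5].reshape(-1,3).mean(0).round(1))
c=onz(g([(272,386),(170,387),(374,386)]),14,K,T);print('cross',c.round(1).tolist())
e=c[2]-c[1];print(np.degrees(np.arctan2(e[1],e[0])))
t=onz(g([(222,313),(313,313),(313,342),(222,342)]),170,K,T);print(t.mean(0).round(1))
E
python3 -m jog '[-20,0,0,0,60, -55,1,0,0,70, -95,1,0,0,85, -135,1,0,0,85, -175,1,0,0,85, -215,2,0,0,85, -255,2,0,0,85, -295,3,0,0,85, -335,3,0,0,85, -375,3,0,0,85, -415,4,0,-1,85, -455,4,10,-1.4,85, -485,4,20,-1.4,85, -500,4,28,-1.4,85, -507,4,30,-1.4,85, -507,4,30,-1.4,85, -507,4,30,-1.4,85, -507,4,30,-1.4,85]'
python3 -c "
from h import *
snap('w7')
im=load('w7')[0];cv2.imwrite('pics/w7z.png',cv2.resize(im[100:260,230:380],None,fx=4,fy=3.75,interpolation=cv2.INTER_CUBIC))"
```

```text
tab top [587.7 218.6 170.5]
cross [[592.3, 135.6, 14.0], [547.0, 133.4, 14.0], [637.6, 137.4, 14.0]]
2.5284977571750726
[587.6 218.5 170. ]
clock: 11.63
eef_pos: [612.7, -283.7, 402.3]
tool_rot: [3.14, -0.002, 1.638]
force: [-0.2, 0.2, 0.3]
width: 85.1
clock 11.6333 pos [ 612.7 -283.7  402.3] rot [ 3.1405e+00 -1.8000e-03  1.6383e+00] f [-0.2  0.2  0.3] w 85.1
```

View pics/w7.png

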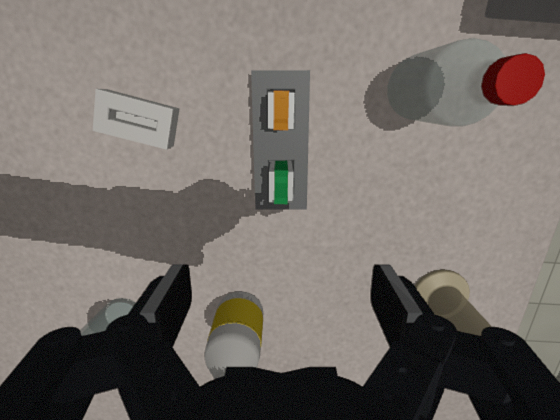

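View pics/w7z.png

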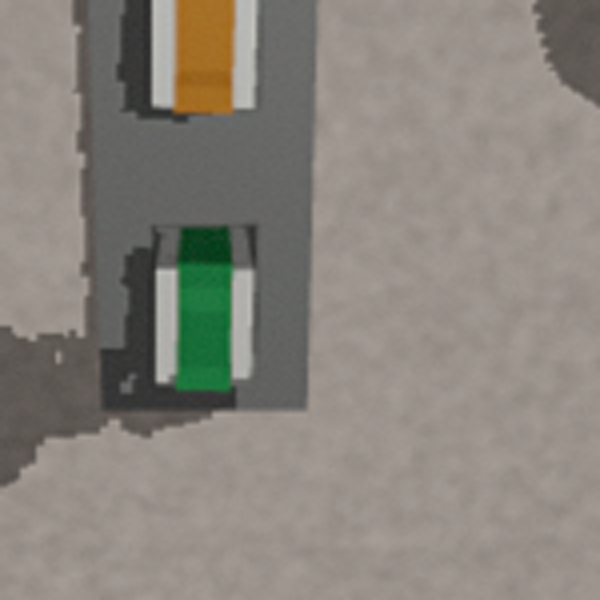

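The green cuvette top is at zoom (155–253, 266–388). Its frosted white faces are left and right, across the jaws, as needed.

```bash
python3 - <<'E'
from h import *
im,d,K,T=load("w7");z=np.load('pics/w7.npz')
g=lambda a:((np.array(a,float)+.5)/np.array([4,3.75]))-.5+np.array([230,100])
A=lambda e:np.degrees(np.arctan2(e[1],e[0]))
c=onz(g([(155,268),(254,267),(251,380),(157,384)]),66,K,T);print('top',c.round(1).tolist(),c.mean(0).round(1),np.linalg.norm(c[1]-c[0]),np.linalg.norm(c[3]-c[0]))
w=onz(g([(205,263),(204,390)]),66,K,T);print('win',w.round(1).tolist(),w.mean(0).round(1),A(w[0]-w[1]))
print('angles',A(c[1]-c[0]),A(c[2]-c[3]),A(c[0]-c[3])-90,A(c[1]-c[2])-90)
r=onz(g([(103,410),(307,409),(318,20),(87,20)]),24,K,T);print('rack edges',A(r[3]-r[0])-90,A(r[2]-r[1])-90,A(r[1]-r[0]),np.linalg.norm(r[1]-r[0]),r.round(1).tolist())
y=z['rot'][2];D=(c.mean(0)[:2]-z['pos'][:2]);print('yaw',np.degrees(y),'d',D@[np.cos(y),np.sin(y)],D@[np.sin(y),-np.cos(y)])
E
```

```text
top [[600.0, -271.9, 66.0], [624.4, -270.0, 66.0], [626.1, -301.2, 66.0], [602.3, -304.0, 66.0]] [ 613.2 -286.8   66. ] 24.412947980110424 32.14073097961321
win [[612.2, -269.8, 66.0], [614.4, -304.9, 66.0]] [ 613.3 -287.3   66. ] 93.51018166786122
angles 4.537614688339121 6.64030302596141 4.113978377235426 3.23194672104907
rack edges 4.534459536131777 3.961265323435171 4.221576048300806 59.515207748377954 [[586.4, -327.6, 24.0], [645.8, -323.2, 24.0], [637.8, -207.8, 24.0], [577.3, -212.0, 24.0]]
yaw 93.86523668146796 d -3.1660268974268826 0.29644763500685545
```

Yaw of the cuvette is about 4.0° against tool 93.9°, so it's aligned. Correction is (-3.3,0.2), then down to TCP z ~203, which leaves the tips 6 mm above the rack.

```bash
python3 -m jog '[-3.3,0.2,30,0,60, -3.3,0.2,65,0,60, -3.3,0.2,100,0,60, -3.3,0.2,130,0,60, -3.3,0.2,155,0,60, -3.3,0.2,168,0,60, -3.3,0.2,178,0,60, -3.3,0.2,180,0,60, -3.3,0.2,180,0,60]'
python3 -c "
from h import *
snap('w8')"
```

```text
clock: 12.43
eef_pos: [612.8, -289.5, 222.4]
tool_rot: [3.141, 0.0, 1.635]
force: [-0.8, -1.2, 1.3]
width: 59.9
clock 12.4333 pos [ 612.8 -289.5  222.4] rot [3.1405e+00 2.0000e-04 1.6351e+00] f [-0.8 -1.2  1.3] w 59.9
```

View pics/w8.png

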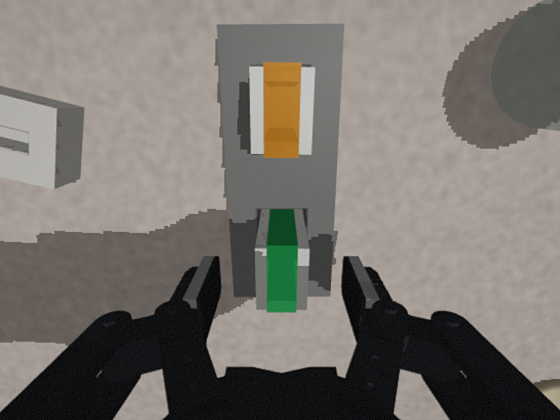

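```bash
python3 - <<'E'
from h import *
im,d,K,T=load("w8");z=np.load('pics/w8.npz')
cv2.imwrite('pics/w8z.png',cv2.resize(im[195:325,180:385],None,fx=3.8,fy=3.8,interpolation=cv2.INTER_CUBIC))
E
```

View pics/w8z.png

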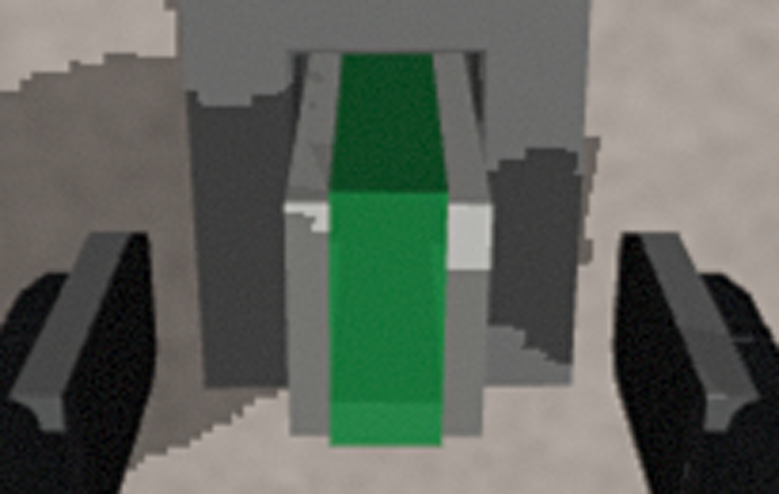

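```bash
python3 - <<'E'
from h import *
im,d,K,T=load("w8");z=np.load('pics/w8.npz')
g=lambda a:((np.array(a,float)+.5)/3.8)-.5+np.array([180,195])
c=onz(g([(286,205),(492,205),(484,436),(290,436)]),66,K,T);print(c.round(1).tolist(),c.mean(0))
w=onz(g([(388,191),(385,445)]),66,K,T);print(w.round(1).tolist(),w.mean(0), np.linalg.norm(w[1]-w[0]))
y=z['rot'][2];D=((c.mean(0)+w.mean(0))[:2]/2-z['pos'][:2]);print('yaw',np.degrees(y),'d',D@[np.cos(y),np.sin(y)],D@[np.sin(y),-np.cos(y)])
e=w[0]-w[1];print(np.degrees(np.arctan2(e[1],e[0])))
# pad tips
zz=222.4-173+8
p=onz(g([(150,232),(620,232)]),zz,K,T);print('pads +x edge',p.round(1).tolist())
E
```

```text
[[600.5, -272.3, 66.0], [624.4, -270.7, 66.0], [626.4, -302.6, 66.0], [602.3, -304.2, 66.0]] [ 613.40112903 -287.46548319   66.        ]
[[612.2, -269.7, 66.0], [614.2, -304.8, 66.0]] [ 613.20245384 -287.24925295   66.        ] 35.079645844393475
yaw 93.68349748313932 d 2.156987507494917 0.598656109058558
93.18350022864983
pads +x edge [[583.2, -281.5, 57.4], [641.9, -277.7, 57.4]]
```

```bash
python3 -m jog '[2.4,0.5,4,0,60, 2.4,0.5,10,0,60, 2.4,0.5,16,0,60, 2.4,0.5,19,0,60, 2.4,0.5,19,0,60, 2.4,0.5,19,0,10, 2.4,0.5,19,0,10, 2.4,0.5,19,0,10, 2.4,0.5,19,0,10, 2.4,0.5,19,0,10, 2.4,0.5,19,0,10, 2.4,0.5,19,0,10, 2.4,0.5,19,0,10]'
python3 -c "
from h import *
snap('w9')
im=load('w9')[0];cv2.imwrite('pics/w9z.png',cv2.resize(im[195:345,180:385],None,fx=3.8,fy=3.8,interpolation=cv2.INTER_CUBIC))"
```

```text
clock: 13.57
eef_pos: [612.8, -287.7, 203.0]
tool_rot: [3.141, 0.0, 1.634]
force: [-0.6, -0.8, 1.7]
width: 23.3
clock 13.5667 pos [ 612.8 -287.7  203. ] rot [3.1410e+00 3.0000e-04 1.6343e+00] f [-0.6 -0.8  1.7] w 23.3
```

View pics/w9z.png

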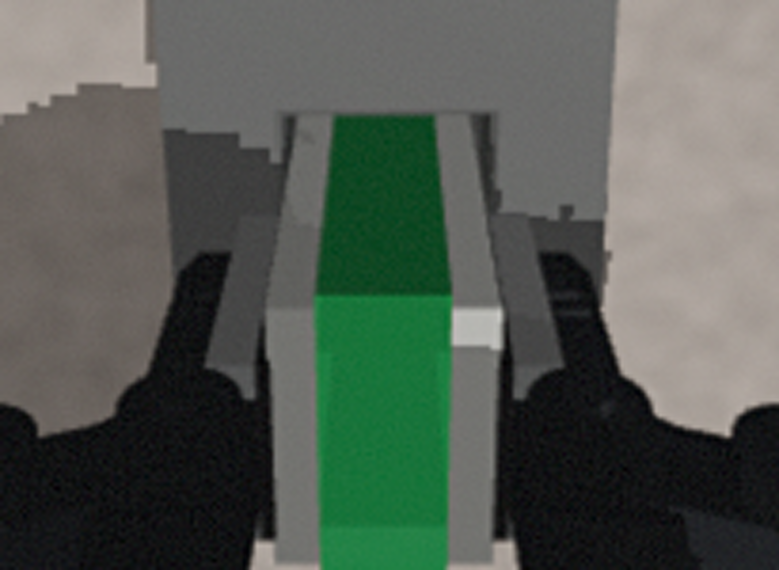

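The pads grip the two frosted faces and are centred; opening is 23.3. Lifting straight out, then carrying.

```bash
python3 -m jog '[0,0,-5,0,10, 0,0,-15,0,10, 0,0,-35,0,10, 0,0,-65,0,10, 0,0,-95,0,10, 0,0,-125,0,10, 0,0,-150,0,10, 0,0,-163,0,10, 0,0,-170,0,10, 0,0,-170,0,10, 0,0,-170,0,10]'
python3 -c "
from h import *
snap('w10')"
```

```text
clock: 14.53
eef_pos: [612.2, -287.5, 372.4]
tool_rot: [-3.141, -0.0, 1.634]
force: [-0.4, 0.1, -2.1]
width: 23.6
clock 14.5333 pos [ 612.2 -287.5  372.4] rot [-3.1407e+00 -2.0000e-04  1.6344e+00] f [-0.4  0.1 -2.1] w 23.6
```

View pics/w10.png

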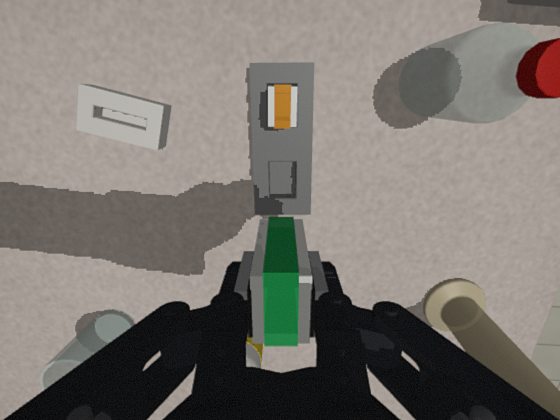

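```bash
python3 -m jog '[10,0,0,0,10, 30,0,0,0,10, 60,1,0,0,10, 95,1,0,0,10, 130,2,0,0,10, 165,2,0,0,10, 200,3,0,0,10, 235,3,0,0,10, 270,4,0,0.5,10, 305,4,0,1,10, 340,5,0,1.5,10, 370,5,0,1.7,10, 395,5.7,0,1.7,10, 412,5.7,0,1.7,10, 420,5.7,0,1.7,10, 423.5,5.7,0,1.7,10, 423.5,5.7,0,1.7,10, 423.5,5.7,0,1.7,10, 423.5,5.7,0,1.7,10]'
python3 -c "
from h import *
snap('w11')"
```

```text
clock: 16.17
eef_pos: [591.6, 133.5, 372.4]
tool_rot: [-3.141, 0.001, 1.602]
force: [0.3, -0.1, -1.2]
width: 23.7
clock 16.1667 pos [591.6 133.5 372.4] rot [-3.1411e+00  1.3000e-03  1.6021e+00] f [ 0.3 -0.1 -1.2] w 23.7
```

View pics/w11.png

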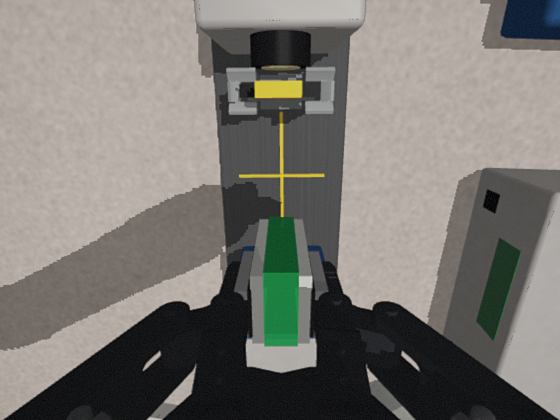

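The cuvette was lifted clear of the rack, with the amber one untouched. It is now over the gap, with the seated filter's tab at (279,88) and the cross at (282,175). I'll measure its position relative to the cross.

```bash
python3 - <<'E'
from h import *
im,d,K,T=load("w11");z=np.load('pics/w11.npz')
cv2.imwrite('pics/w11z.png',cv2.resize(im[205:355,225:345],None,fx=4,fy=4,interpolation=cv2.INTER_CUBIC))
cv2.imwrite('pics/w11y.png',cv2.resize(im[60:220,205:355],None,fx=3.7,fy=3.7,interpolation=cv2.INTER_CUBIC))
E
```

```text
(no output)
```

View pics/w11z.png

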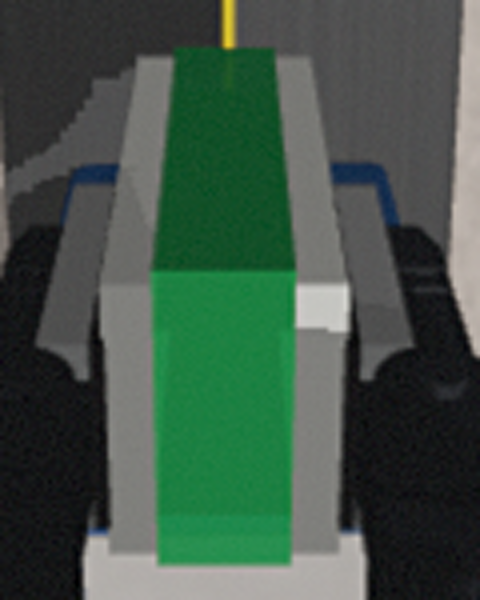

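View pics/w11y.png

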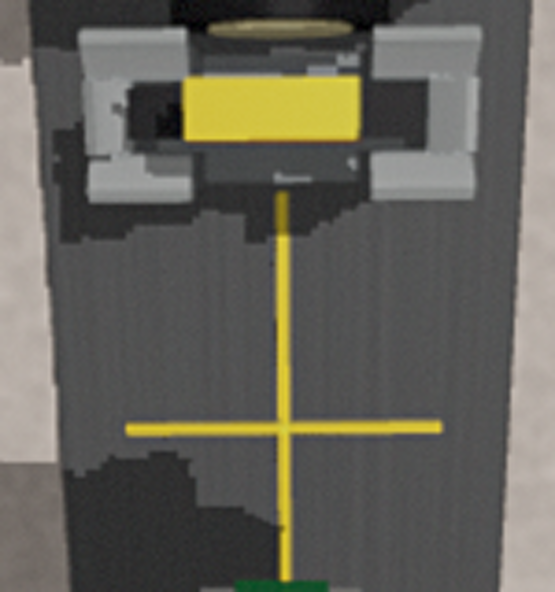

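```bash
python3 - <<'E'
from h import *
im,d,K,T=load("w11");z=np.load('pics/w11.npz');pos=z['pos']
g=lambda a:((np.array(a,float)+.5)/4)-.5+np.array([225,205])
f=lambda a:((np.array(a,float)+.5)/3.7)-.5+np.array([205,60])
A=lambda e:np.degrees(np.arctan2(e[1],e[0]))
for H in (pos[2]-137,):
    c=onz(g([(101,285),(350,285),(340,552),(110,552)]),H,K,T);print(c.round(1).tolist(),c.mean(0),np.linalg.norm(c[1]-c[0]))
    w=onz(g([(224,270),(225,565)]),H,K,T);print(w.round(1).tolist(),w.mean(0),np.linalg.norm(w[1]-w[0]),A(w[0]-w[1])-90,A(c[1]-c[0]))
b=onz(g([(136,57),(309,57)]),H-60,K,T);b2=onz(g([(225,47)]),H-60,K,T);print('foot +y',b.round(1).tolist(),np.linalg.norm(b[1]-b[0]),A(b[1]-b[0]),'window foot',b2.round(1))
P=cloud(d,K,T);i=g((225,420)).round().astype(int);print('top',P[i[1]-8:i[1]+8,i[0]-5:i[0]+5].reshape(-1,3).mean(0),H)
k=onz(f([(285,428),(126,430),(442,427),(281,200)]),14,K,T);print('cross',k.round(1).tolist(),A(k[2]-k[1]),A(k[3]-k[0])-90)
t=onz(f([(183,76),(361,76),(361,141),(183,141)]),170,K,T);print('tab',t.round(1).tolist(),t.mean(0),A(t[1]-t[0]))
print(pos,np.degrees(z['rot']))
E
```

```text
[[579.2, 149.2, 235.4], [603.2, 149.9, 235.4], [604.2, 118.1, 235.4], [580.2, 117.3, 235.4]] [591.71691556 133.60741609 235.43697037] 23.973539200270253
[[591.0, 151.2, 235.4], [592.3, 116.0, 235.4]] [591.6470027  133.58291747 235.43697037] 35.23550531168679 2.0128466933594353 1.881890580314238
foot +y [[578.6, 149.0, 175.4], [603.0, 149.8, 175.4]] 24.42832250600045 1.8693969615552195 window foot [[591.1 151.  175.4]]
top [591.51695461 134.46012982 235.89388534] 235.43697037133705
cross [[592.4, 135.5, 14.0], [546.7, 133.4, 14.0], [637.4, 137.2, 14.0], [589.2, 198.5, 14.0]] 2.4185429981947406 2.8831440156888135
tab [[575.2, 222.3, 170.0], [599.6, 223.1, 170.0], [600.0, 214.6, 170.0], [575.3, 213.8, 170.0]] [587.5168917 218.4616818 170.       ] 1.8446227322789057
[591.62268524 133.52202891 372.43697037] [-1.79974513e+02  7.55097942e-02  9.17962975e+01]
```

The cuvette is upright and 2 mm short in y. I'll descend to near beam height, then re-measure and trim.

```bash
python3 -m jog '[2,0.4,8,-0.3,10, 2,0.4,22,-0.3,10, 2,0.4,40,-0.3,10, 2,0.4,58,-0.3,10, 2,0.4,74,-0.3,10, 2,0.4,86,-0.3,10, 2,0.4,93,-0.3,10, 2,0.4,95,-0.3,10, 2,0.4,95,-0.3,10, 2,0.4,95,-0.3,10, 2,0.4,95,-0.3,10]'
python3 - <<'E'
from h import *
snap('w12');snap('s12','scene');snap('t12','top')
im=load('w12')[0];cv2.imwrite('pics/w12z.png',cv2.resize(im[160:360,200:360],None,fx=3,fy=3,interpolation=cv2.INTER_CUBIC))
im=load('s12')[0];cv2.imwrite('pics/s12z.png',cv2.resize(im[120:260,240:400],None,fx=4,fy=4,interpolation=cv2.INTER_CUBIC))
E
```

```text
clock: 17.13
eef_pos: [592.1, 137.6, 278.6]
tool_rot: [3.14, -0.0, 1.61]
force: [0.5, 0.2, -0.2]
width: 23.3
clock 17.1333 pos [592.1 137.6 278.6] rot [ 3.1398e+00 -4.0000e-04  1.6099e+00] f [ 0.5  0.2 -0.2] w 23.3
clock 17.1833 pos [592.1 137.6 278.7] rot [ 3.1398e+00 -4.0000e-04  1.6099e+00] f [-0.  -0.5 -1.2] w 23.1
clock 17.2333 pos [592.  137.6 278.6] rot [ 3.1400e+00 -4.0000e-04  1.6099e+00] f [-0.1  0.1 -1.5] w 23.2
```

View pics/w12z.png

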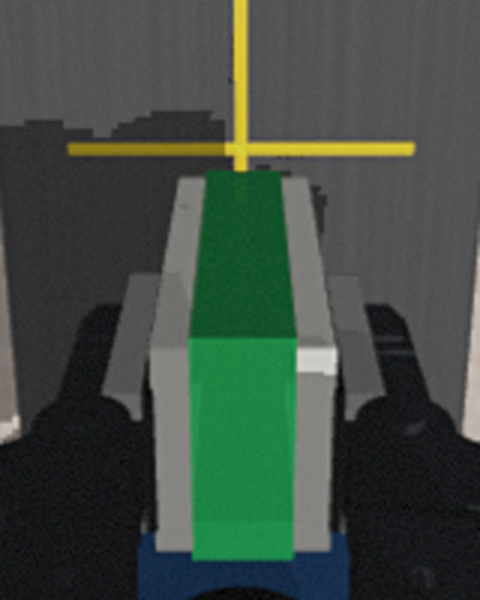

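View pics/s12z.png

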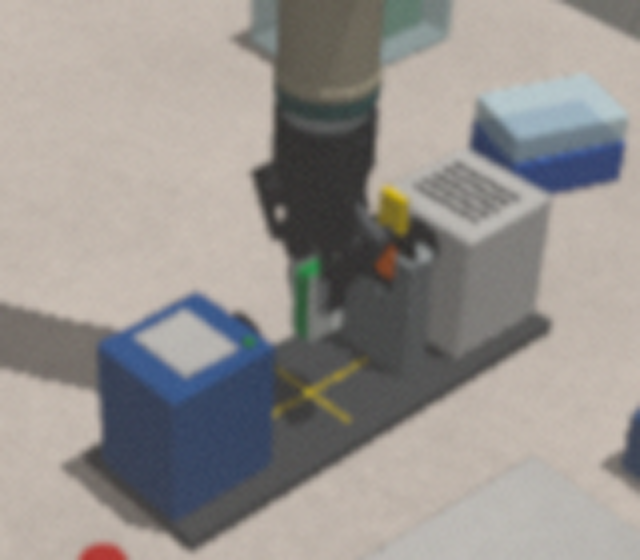

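```bash
python3 - <<'E'
from h import *
A=lambda e:np.degrees(np.arctan2(e[1],e[0]))
im,d,K,T=load("w12");z=np.load('pics/w12.npz');pos=z['pos'];H=pos[2]-137
g=lambda a:((np.array(a,float)+.5)/3)-.5+np.array([200,160])
c=onz(g([(151,347),(337,347),(331,551),(155,551)]),H,K,T);w=onz(g([(243,338),(243,560)]),H,K,T)
b=onz(g([(180,178),(308,178)]),H-60,K,T)
print('top',c.mean(0).round(1),w.mean(0).round(1),A(c[1]-c[0]),'foot edge',b.round(1).tolist(),b.mean(0),'top edge',c[:2].mean(0),H)
k=onz(g([(240,150),(68,150),(414,149),(240,20)]),14,K,T);print('cross',k.round(1).tolist(),A(k[2]-k[1]),A(k[3]-k[0])-90)
print(pos,np.degrees(z['rot']))
P=cloud(d,K,T)
i=g((243,450)).astype(int);print('top depth',P[i[1]-6:i[1]+7,i[0]-6:i[0]+7].reshape(-1,3).mean(0))
E
```

```text
top [592.5 137.9 141.6] [592.4 137.7 141.6] 2.246842160433501 foot edge [[580.0, 153.3, 81.6], [604.1, 154.3, 81.6]] [592.04420548 153.78182206  81.64235854] top edge [591.90283932 154.07498505 141.64235854] 141.642358536132
cross [[591.9, 135.1, 14.0], [546.8, 133.3, 14.0], [637.5, 137.1, 14.0], [590.5, 169.6, 14.0]] 2.4413417262134596 2.2318421599365337
[592.13243308 137.60287322 278.64235854] [ 1.79896332e+02 -2.57669752e-02  9.22409536e+01]
top depth [592.08469683 139.50813686 142.79730825]
```

```bash
python3 -m jog '[-1.2,-0.2,0.8,0,10, -2.3,-0.4,1.6,0,10, -2.3,-0.4,1.6,0,10, -2.3,-0.4,1.6,0,10, -2.3,-0.4,1.6,0,10, -2.3,-0.4,1.6,0,10]'
python3 - <<'E'
from h import *
snap('w13')
im,d,K,T=load('w13');cv2.imwrite('pics/w13z.png',cv2.resize(im[160:360,200:360],None,fx=3,fy=3,interpolation=cv2.INTER_CUBIC));cv2.imwrite('pics/w13y.png',cv2.resize(im[0:200,180:380],None,fx=3,fy=3,interpolation=cv2.INTER_CUBIC))
E
```

```text
clock: 17.78
eef_pos: [591.4, 135.2, 276.1]
tool_rot: [3.142, -0.0, 1.61]
force: [0.8, 0.5, -1.4]
width: 23.4
clock 17.7833 pos [591.4 135.2 276.1] rot [ 3.1415e+00 -1.0000e-04  1.6100e+00] f [ 0.8  0.5 -1.4] w 23.4
```

View pics/w13z.png

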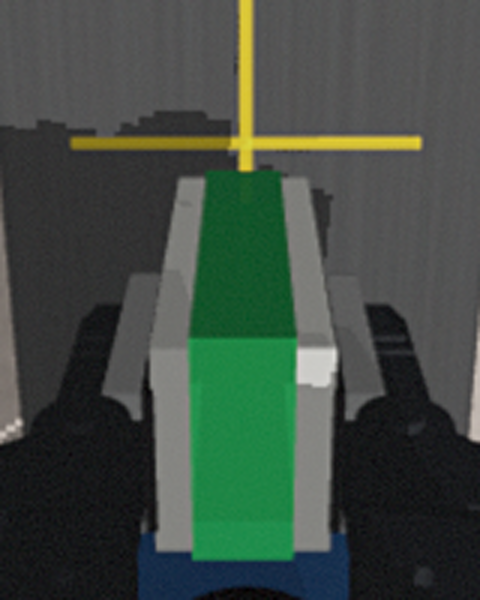

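View pics/w13y.png

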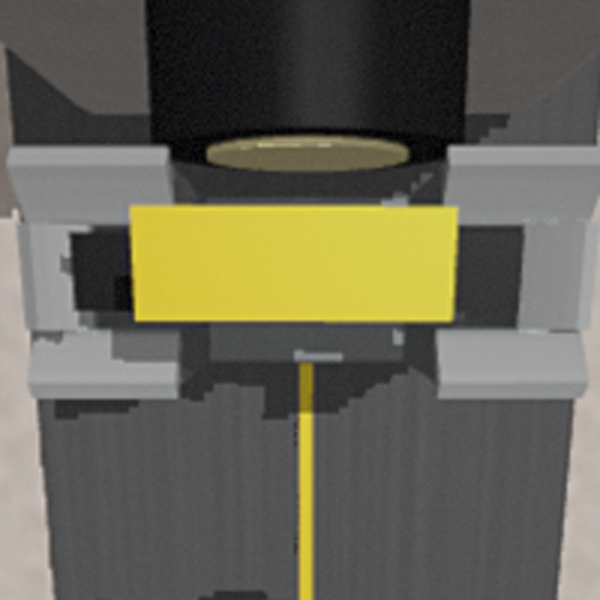

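```bash
python3 - <<'E'
from h import *
A=lambda e:np.degrees(np.arctan2(e[1],e[0]))
im,d,K,T=load("w13");z=np.load('pics/w13.npz');pos=z['pos'];H=pos[2]-137
g=lambda a:((np.array(a,float)+.5)/3)-.5+np.array([200,160])
f=lambda a:((np.array(a,float)+.5)/3)-.5+np.array([180,0])
c=onz(g([(151,347),(337,347),(331,551),(155,551)]),H,K,T);w=onz(g([(243,338),(243,560)]),H,K,T)
print('top',c.mean(0).round(1),w.mean(0).round(1),A(c[1]-c[0]))
k=onz(g([(245.5,143),(71,143),(421,143)]),14,K,T);print('cross',k.round(1).tolist(),A(k[2]-k[1]))
h=onz(f([(8,150),(600,150),(588,397),(30,397)]),127,K,T);print('rim',h.round(1).tolist(),h.mean(0))
e=onz(f([(306,365),(306,590)]),14,K,T);print('line',e.round(1).tolist(),A(e[0]-e[1]))
P=cloud(d,K,T);i=g((243,450)).astype(int);print('top depth',P[i[1]-6:i[1]+7,i[0]-6:i[0]+7].reshape(-1,3).mean(0))
# independent: top camera, s
im,d,K,T=load('t12');cv2.imwrite('pics/t12z.png',cv2.resize(im[170:250,180:310],None,fx=6,fy=6,interpolation=cv2.INTER_CUBIC))
E
```

```text
top [591.5 135.4 139.1] [591.5 135.3 139.1] 2.314560312073964
cross [[592.0, 135.4, 14.0], [546.9, 133.6, 14.0], [637.4, 137.2, 14.0]] 2.3070881942955213
rim [[554.2, 230.5, 127.0], [621.2, 233.2, 127.0], [623.6, 205.8, 127.0], [555.2, 203.1, 127.0]] [588.55466514 218.16514134 127.        ]
line [[589.5, 200.1, 14.0], [591.8, 144.4, 14.0]] 92.35258897020238
top depth [591.1254395  137.00160776 140.18866578]
```

```bash
python3 - <<'E'
from h import *
im,d,K,T=load('s12');P=cloud(d,K,T)
cv2.imwrite('pics/s12y.png',cv2.resize(im[175:225,300:360],None,fx=12,fy=12,interpolation=cv2.INTER_CUBIC))
E
```

```text
(no output)
```

View pics/s12y.png

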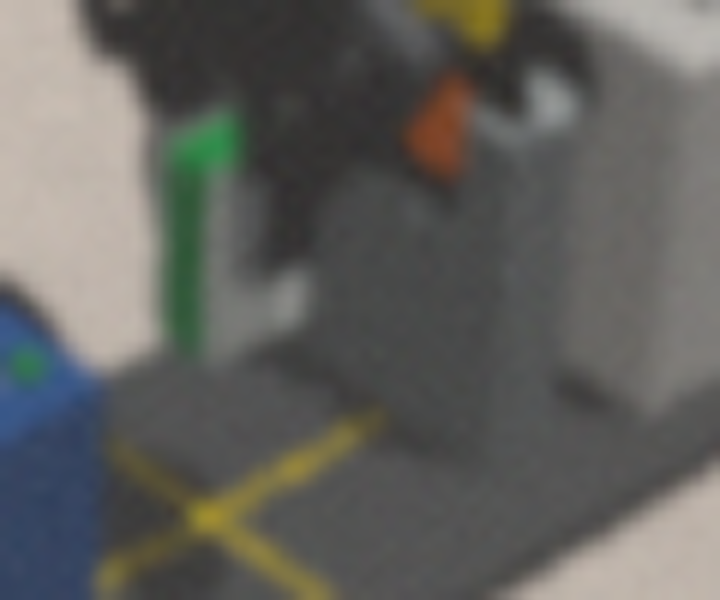

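The cuvette is at (591.5,135.35,109–110) against a target of (591.9,135.5,110), with yaw matching. One last small trim, then a settle.

```bash
python3 -m jog '[0.2,0.4,-0.5,0,10, 0.2,0.4,-0.5,0,10, 0.2,0.4,-0.5,0,10, 0.2,0.4,-0.5,0,10, 0.2,0.4,-0.5,0,10, 0.2,0.4,-0.5,0,10, 0.2,0.4,-0.5,0,10, 0.2,0.4,-0.5,0,10]'
python3 - <<'E'
from h import *
from cell import read_state
snap('w14');snap('t14','top');s=read_state();print(abs(s['qd']).max(),s['force'])
im=load('t14')[0];cv2.imwrite('pics/t14z.png',cv2.resize(im[110:290,170:450],None,fx=2.8,fy=2.8,interpolation=cv2.INTER_CUBIC))
E
```

```text
clock: 18.5
eef_pos: [591.8, 135.3, 276.6]
tool_rot: [-3.142, -0.0, 1.61]
force: [0.9, -0.3, -1.1]
width: 23.5
clock 18.5 pos [591.8 135.3 276.6] rot [-3.1415 -0.      1.6099] f [ 0.9 -0.3 -1.1] w 23.5
clock 18.55 pos [591.8 135.3 276.6] rot [ 3.1416 -0.      1.61  ] f [-0.   0.3 -1. ] w 23.3
0.0016926348968602785 [-0.18489034 -0.87772272 -0.80994991]
```

View pics/w14.png

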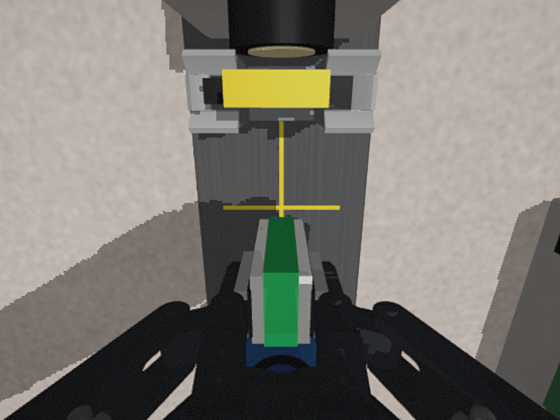

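View pics/t14z.png

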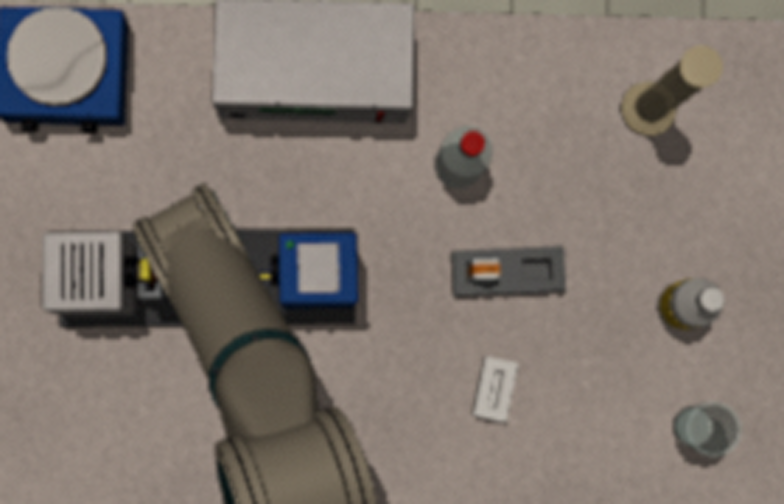

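In the wrist picture, the cuvette (281,285) is held by its frosted faces on the beam line, with the seated filter at (276,88). The top picture shows everything else unmoved and the arm still. Handing in.

```bash
python3 -c "
from cell import *
print(finish_job())"
```

```text
the job is handed in; nothing more can be done
None
```

The orange filter is seated in the slot and released. The green cuvette is held in the light path by its two frosted faces, and the job is handed in (about 18.6 s used of 64 s).

- **Filter:** the slot floor stopped it at the height I had worked out, under a push of about 25 N. After I let go, its tab top measured 170.5 mm against 170 expected.
- **Cuvette:** I measured its centre at about (591.5, 135.4) mm, then trimmed about 0.4 mm across the beam and 0.5 mm up. That aims at a beam midpoint of about (592, 135.5, 110), and the TCP reading followed the trim. Its yaw matched the bench to about 0.1°. It was upright, and the force on the tool was about 1 N, roughly the weight of the cuvette.
- **Everything else:** the last top picture shows the amber cuvette, the bottles and the beaker where they started.
- **Disagreements:**
  - The holder rim measured 28 mm deep instead of 25. Its centre still agreed with the cross on the plate to within 0.4 mm.
  - The cuvette's height by depth came out about 1 mm above the pose-based value (about 110 against 109 mm before the last trim).
  - The measured TCP drifted 2 to 3 mm after long moves, and I corrected this by looking again.

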